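# Park the steel rolling pin in its V-groove rest

## Task

So that the cabinet door can shut, pick up the steel rolling pin lying loose on the plank and lay it gently, not dropped, in the V-groove of the wooden rest, behind the strap. Then push it lengthwise along the groove, under the strap, until its end touches the end block; keep light pressure against the block (a few newtons, never a hard shove) for about a second, and let go with the pin resting against the block. Leave the other things on the plank where they stand.

Things in the scene. Friction and masses are not known exactly. Their poses are not given: they have to be found in the camera images.
- pin: Plain stainless-steel rolling pin: a straight round rod 30 mm in diameter and 190 mm long overall including its two hemispherical ends (radius 15 mm), 0.15 to 0.31 kg, loose; both ends alike. Lies on the plank, can roll. Origin at its middle, on its axis; x runs along the rod, y and z turn as it rolls.
- rest: Wooden V-groove rest, fixed, 285 x 60 mm. Origin on the plank under the groove; x runs along the groove to the end block, y across, z up. Base plate 8 mm thick, x -138 to 147 mm. V-groove (90 degrees) at x -125 to -80 and -10 to 143 mm: bottom line at z = 12 mm, walls end at z = 25.4 mm. A pin lying in it has its axis at y = 0, z = 33.2 mm and takes 1 to 3 N to slide.
- rest_gap (a point): Middle of the 70 mm finger gap between the two lengths of groove (rest x = -45 mm), on the line where a laid pin's axis lies, 33.2 mm above the plank; axes as the rest. The gap is open to both sides, with only the base plate (top 8 mm above the plank) below. Lay the pin with its middle here. Fingertips pushing its trailing end must stay above the groove walls.
- rest_strap (a point): Middle of the underside of the fixed steel strap that bridges the groove, 54 mm above the plank; axes as the rest. 12 mm wide along the groove (rest x = 59 to 71 mm), 4 mm thick, legs at y = +-26 mm. The pin cannot be laid from above past it: its leading end must be laid behind the strap, then pushed under it.
- stop: Pair of fixed steel rails at the groove's far end that carry the wooden end block (16 x 46 mm, top 54 mm above the plank). Origin at plank height on the groove line; x as the rest's x. The block's near face is clamped anywhere within 12 mm either side of this origin: find it by feel. Pin touching it: middle 95 mm before the face. It does not give: a few mm too far is a hard shove.
- dabba: Bystander: closed round steel spice box, 182 mm in diameter, 85 mm high with its knob. Origin at the centre of its underside.
- cups: Bystander: stack of five small steel cups, 72 mm in diameter, 96 mm high. Origin at the centre of its underside.
- jar: Bystander: green glass jar with a screw lid, 84 mm in diameter, 140 mm high. Origin at the centre of its underside.
- scoop: Bystander: orange plastic scoop, 160 mm long, 50 mm wide, 30 mm high, handle towards its -x. Origin under the middle of its bowl.
Mind the look-alikes: they are no part of the job. Several things have the shape of the pin; the one meant has the colours described above.

How it is judged (in metres and radians):
On the way, in this order (a step that is already met when the one before it is completed fails the run):
1. the pin lies in the groove, its leading end not yet past the strap (pin middle 30 to 120 mm before the rest's origin) (angle between the x axis of pin and the x axis of rest, either way round below 0.06 rad and y of pin in the frame of rest between -0.004 and 0.004 m and z of pin in the frame of rest between 0.029 and 0.0365 m and x of pin in the frame of rest between -0.12 and -0.03 m), for 0.2 s.
2. the pin is pressed lightly (1 to 12 N) against the end block for half a second (contact force between pin and stop between 1 and 12 N), for 0.5 s.
At the end, for the whole second after the job is handed in: The pin lies in the V-groove (axis within 0.06 rad of the groove and 4 mm of its line, down on both walls) pushed home under the strap with its end touching the end block (contact force above 0.05 N left by the pressing), at rest; the robot touches nothing (angle between the x axis of pin and the x axis of rest, either way round below 0.06 rad and y of pin in the frame of rest between -0.004 and 0.004 m and z of pin in the frame of rest between 0.029 and 0.0365 m and x of pin in the frame of rest above 0.004 m and contact force between pin and stop above 0.05 N and linear speed of pin below 0.01 m/s and contact force between each of the fingers, the arm and anything else below 0.1 N).
It fails at once if the pin is pushed against the end block with more than 15 N (contact force between pin and stop above 15 N).
It fails at once if the pin is dropped or rammed into the rest (more than 40 N) (contact force between pin and rest above 40 N).
It fails at once if another thing on the plank is shifted by more than 20 mm or tipped (distance of any of dabba, cups, jar, scoop from where it was at the start of the episode above 0.02 m or angle between any of dabba, cups, jar, scoop's own z axis and vertical above 0.3 rad).
It also fails if it takes over 64 s, if anything falls off the work surface, if the arm or the gripper's body presses on something with over 40 N, if the wrist force passes 120 N, or if a joint passes its speed limit or range.

## Robot

A 6-joint arm with a two-finger parallel gripper is mounted at the origin on the work surface. World frame = base frame: x ahead of the robot, y to its left, z up, the work surface at z = 0. Lengths are in m, angles in degrees, forces in N, time in s.
With the tool pointing down it reaches from about 0.4 to 0.825 m from the base axis. Payload 7 kg.
Tool frame: the origin (TCP) lies at the very end of the fingers, on their centre line; the grasp point (between the pads) lies 19 mm behind it; z points along the fingers, y is the line along which they close (so a half turn about z gives the same grasp; the last joint's range is limited). The gripper opens to 88 mm and grips with 3 to 60 N. Pads are 19 mm wide; open, the fingers measure 130 mm over their backs; the gripper's body (78 mm by 193 mm) begins 47 mm behind the grasp point.
Start: joints at [92.367, 20.546, 0.682, 0, -70.136, -16.507], TCP at [0.165, 0.655, 0.227] pointing down, gripper open.
Joint ranges: [-176.03, 176.03], [-82.01, 121.73], [-58.28, 71.71], [-173.87, 95.51], [-174.79, -0.11], [-173.66, 173.66]. Speed limits (degrees/s): [136.94, 136.94, 172.46, 180, 180, 180].

## Interface

Orientations are given as [roll, pitch, yaw] about the fixed x, y, z axes, in that order (R = Rz(yaw) Ry(pitch) Rx(roll)).
In Python, from plant import r gives the robot as it stands. The module is installed in compiled form; this text tells all that it offers.
- The arm moves only by the tool jog_arm, never from a script. Its arguments are lists of equal length, an entry for each row: "travel": the shift along the tool's x, y, z each as a share of 50 cm, from -1 to 1, a list of three; "dr": the turn, a rotation vector about the tool's x, y, z each as a share of 360 degrees, from -1 to 1, a list of three; "claw": the opening, from 0 (shut) to 1 (fully open). A call has exactly 10 rows; each row is the pose to reach, as a shift and turn from the pose commanded when the call began, along the tool's axes at that moment, turning the shorter way round; what a row does not reach only later rows make up. A row lasts 1/8 s, in which the tool goes at most 62.5 mm and 10.7 degrees, less where a joint would pass 70% of its speed; a pose out of reach is approached as far as the arm can. A call with a number of a shift or a turn outside -1 to 1 is refused whole. A call with a gripper value outside its range is refused whole. The fingers move at their own pace and stop on an object; "newtons" is the grip in N (left out, the last holds). Time passes only in rows, so rows that repeat a pose let the fingers close, or fill a call up. It gives the time, the measured TCP pose, the force, the opening and the grip force at its end, in the units of the state.
- r.get_state(): the state, without advancing time (a new reading comes with each control period).
- r.capture(name): name is "side" or "top"; returns a dict with "pixels" (384x512x3 uint8, red, green, blue), "range_z" (384x512 float32, m along the optical axis (not along the pixel's ray), 0 where there is no reading), "fx", "fy", "cx", "cy" (pixels), "position" and "attitude" of the camera in the world. Camera axes: x right, y up, looking along -z (the intrinsics and any distortion apply to the point x, -y, -z); pixel columns grow to the right and rows downward; lengths in m; the calibration is good to about 2 mm. A picture is of the moment at which its call begins.
- r.close_job(): hands the job in; it is judged then, once.
Trained networks look in the newest picture that a camera, given by its name, has taken for a name from the list of things; names that differ only in an ending like _2 or _b are one class to them, and where a whole thing is asked for, a point or a joint stands for the part that bears it (a point fixed in the world has none). Each returns a list of dicts, best first, with "conf" (0 to 1); they miss things now and then, are a little off and sometimes report something else, mostly with a low value. They report only what shows in the picture. A call takes as long as a camera call. They do not tell look-alikes from the thing itself.
- r.boxes_of(name, camera): "extent" ([left, top, right, bottom] in pixels, round what is visible of it).
- r.regions_of(name, camera): "pixels" (384x512 bool, what is visible of it) and "extent" ([left, top, right, bottom] in pixels, round what is visible of it).
- r.tip_of(name, camera): "at" ([column, row] in pixels: a listed point, or the origin of a listed thing).
The state is a dict: "time_s": time; "joints": joint angles; "qd": joint speeds; "joint_torque": joint torques, N m; "tcp_pos": TCP position; "eef_rot": TCP orientation; "contact_force": force on the tool from outside, world axes, zero at the start; "moment": the same for the moment, N m; "gripper_width": finger opening in m; "gripper_force": force on a finger pad.
Only numpy, scipy, OpenCV 4.12 (cv2) and the standard library are available. Lean on these libraries where they do the work, as an engineer would, in place of code of your own. Each camera call takes 0.05 s, during which the arm holds its last target. There are 200 camera calls.

## Working session

There is one attempt and no reset: what is moved stays moved. The work goes in short steps, Python scripts to look and compute and a tool call to move; the robot and the scene stay as the last step left them, time stands still between calls to the robot, and variables do not carry over. Pictures are saved under pics/ and viewed, at most 10 in all, crops included, and the job is handed in when it is done.

Besides the shell and the picture viewer there is one more tool, called in YAML: its name, and indented under it one key for each argument. jog_arm: Moves the arm, as the interface text tells. Its arguments: {"type":"object","properties":{"travel":{"type":"array"},"dr":{"type":"array"},"claw":{"type":"array"},"newtons":{"type":"number"}},"required":["travel","dr","claw"]}

```bash
mkdir -p pics; cat > h.py <<'E'
import numpy as np, cv2
from plant import r
from scipy.spatial.transform import Rotation as R
def rot(a):
    a=np.array(a,float)
    if a.shape==(3,3): return a
    if a.size==4: return R.from_quat(a).as_matrix()
    return R.from_euler('xyz',a,degrees=True).as_matrix()
def cloud(c):
    z=c['range_z'].astype(float); v,u=np.mgrid[:384,:512]
    p=np.stack([(u-c['cx'])/c['fx']*z,-(v-c['cy'])/c['fy']*z,-z],-1)
    w=p@rot(c['attitude']).T+np.array(c['position']); w[z==0]=np.nan
    return w
E
python3 - <<'E'
from h import *
s=r.get_state(); print({k:np.round(v,3) for k,v in s.items()})
ims=[]
for n in('top','side'):
    c=r.capture(n); print(n,c['position'],c['attitude'],c['fx'],c['cx'],[k for k in c])
    w=cloud(c); im=c['pixels'][:,:,::-1].copy(); ims.append(im)
    np.save(n+'.npy',w); cv2.imwrite(f'pics/{n}_raw.png',im)
    for t in('pin','rest','stop','dabba','cups','jar','scoop'):
        for d in r.regions_of(t,n)[:5]:
            m=d['pixels']; print(t,round(d['conf'],2),np.round(d['extent']),np.round(np.nanmedian(w[m],0),3),np.median(c['pixels'][m],0))
    for t in('rest_gap','rest_strap','stop','rest'):
        print(t,[(round(d['conf'],2),np.round(d['at'],1)) for d in r.tip_of(t,n)[:2]])
    cv2.imwrite(f'pics/{n}1.png',cv2.resize(im,(800,600)))
E
```

```text
{'time_s': np.float64(0.0), 'joints': array([ 9.2367e+01,  2.0591e+01,  6.3500e-01, -2.0000e-02, -7.0137e+01,
       -1.6506e+01]), 'qd': array([-0.088, -0.008, -0.035,  0.019,  0.028,  0.014]), 'joint_torque': array([ 2.0000e-03, -5.8272e+01,  2.9304e+01,  6.9970e+00,  7.0000e-03,
       -0.0000e+00]), 'tcp_pos': array([0.165, 0.654, 0.226]), 'eef_rot': array([ 1.79906e+02, -8.00000e-03, -1.41460e+01]), 'contact_force': array([ 0.404, -0.058, -0.218]), 'moment': array([ 0.001, -0.006,  0.021]), 'gripper_force': np.float64(0.0), 'gripper_width': np.float64(0.087)}
top [0.44786547 0.01277596 1.41474469] [  5.3656606   -0.90106289 -91.01351048] 460.76883824873545 252.95703616763933 ['pixels', 'range_z', 'fx', 'fy', 'cx', 'cy', 'position', 'attitude']
pin 0.73 [234. 233. 295. 253.] [ 0.42  -0.043  0.027] [180. 172. 157.]
pin 0.72 [230. 104. 286. 141.] [ 0.79  -0.027  0.027] [231. 129.  69.]
pin 0.65 [158. 249. 213. 279.] [0.362 0.192 0.028] [236. 215.  94.]
rest 0.6 [204. 162. 296. 207.] [ 0.603 -0.012  0.017] [172. 116.  77.]
stop 0.71 [205. 180. 219. 205.] [0.577 0.112 0.051] [197.5 1
[... 1188 characters left out ...]
[180.  84.  39.]
pin 0.61 [226. 167. 263. 246.] [0.601 0.003 0.018] [189. 117.  71.]
rest 0.59 [226. 161. 265. 245.] [0.602 0.003 0.018] [189. 117.  71.]
stop 0.71 [222. 223. 252. 245.] [0.571 0.117 0.038] [175.5 118.5  74. ]
dabba 0.82 [310. 110. 367. 162.] [ 0.437 -0.335  0.07 ] [230. 217. 197.]
cups 0.61 [210. 292. 247. 339.] [0.485 0.347 0.082] [208. 185. 167.]
jar 0.78 [112. 264. 168. 330.] [0.653 0.4   0.118] [ 83. 117.  75.]
scoop 0.66 [250. 118. 295. 134.] [ 0.625 -0.358  0.021] [181.   84.   38.5]
rest_gap [(0.89, array([250.8, 181.7]))]
rest_strap [(0.85, array([242.3, 208.2])), (0.18, array([285.6, 130.4]))]
stop [(0.72, array([240. , 234.6]))]
rest [(0.92, array([247.5, 200.2]))]
```

```bash
python3 - <<'E'
from h import *
im=cv2.imread('pics/top_raw.png')[80:290,90:430]
cv2.imwrite('pics/top_crop.png',cv2.resize(im,(800,494),interpolation=cv2.INTER_CUBIC))
for n,ext,rx in(('top',(230,228,300,258),(195,155,305,212)),('side',(290,182,336,238),(218,156,270,252))):
    w=np.load(n+'.npy')
    l,t,rr,b=ext; p=w[t:b,l:rr].reshape(-1,3); p=p[p[:,2]>0.012]
    (c,sz,a)=cv2.minAreaRect((p[:,:2]*1000).astype(np.float32)); 
    bx=cv2.boxPoints((c,sz,a)); e=[bx[1]-bx[0],bx[2]-bx[1]]; e=max(e,key=np.linalg.norm)
    print(n,'pin',np.round(c,1),np.round(sz,1),'dir',np.degrees(np.arctan2(e[1],e[0])),'ztop',np.percentile(p[:,2],98))
    l,t,rr,b=rx; q=w[t:b,l:rr].reshape(-1,3); z=q[:,2]; print('plank z',np.nanmedian(z[z<0.006]))
    g=q[(z>0.006)]; (c,sz,a)=cv2.minAreaRect((g[:,:2]*1000).astype(np.float32)); bx=cv2.boxPoints((c,sz,a)); e=max([bx[1]-bx[0],bx[2]-bx[1]],key=np.linalg.norm)
    print('rest',np.round(c,1),np.round(sz,1),np.degrees(np.arctan2(e[1],e[0])))
    k=q[z>0.045]; print('high',np.round(np.percentile(k,[2,50,98],axis=0)*1000))
    # base+walls only line fit
    k=q[(z>0.006)&(z<0.03)]; vx=cv2.fitLine((k[:,:2]*1000).astype(np.float32),cv2.DIST_HUBER,0,.01,.01).ravel(); print('line',vx, np.degrees(np.arctan2(vx[1],vx[0])))
E
```

```text
top pin [420.1 -41.8] [186.7  29.8] dir 77.150696 ztop 0.034756960622062634
plank z 0.0002715728109732307
rest [604.3  -1.6] [335.8 173.5] 89.002525
high [[553.  45.  48.]
 [580. 103.  56.]
 [613. 122.  62.]]
line [ 2.4018776e-01 -9.7072643e-01  6.0342847e+02 -1.1500644e+01] -76.10237
side pin [422.2 -39.8] [187.   29.6] dir 77.46825 ztop 0.03192242027411984
plank z 0.00025156369885070973
rest [623.7   7. ] [139.3 288.9] -68.42885
high [[554.  46.  46.]
 [580. 108.  55.]
 [615. 125.  60.]]
line [ 2.4709921e-01 -9.6899021e-01  6.0208832e+02  1.9740865e+00] -75.69407
```

View pics/top_crop.png

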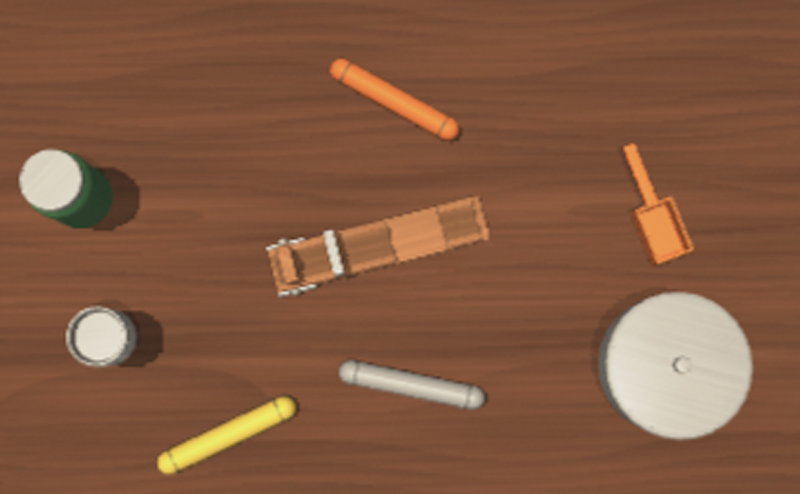

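View pics/side1.png

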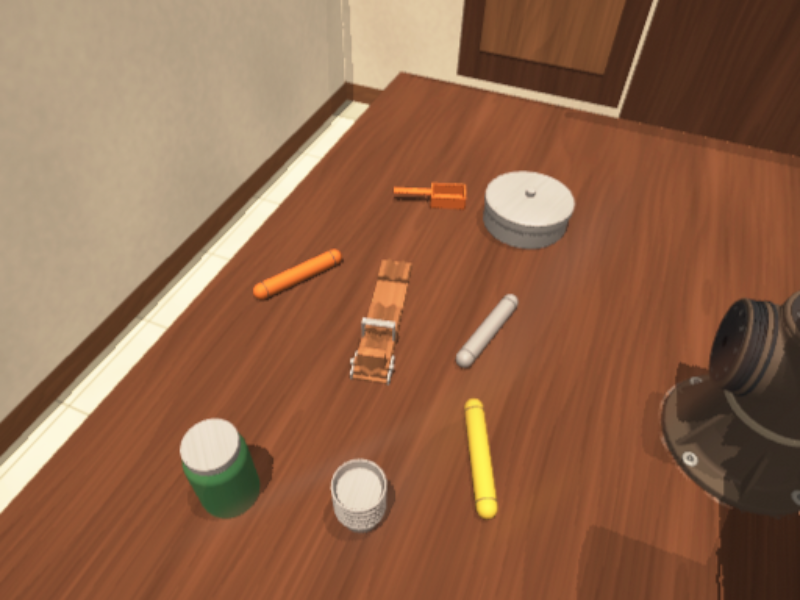

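The shapes like the pin in the crop are steel-grey at (412,385), orange at (395,100) and yellow at (227,435). The grey one is the stainless-steel pin. The rest runs from its free end at (483,220) to the end block at (288,265), with the strap at (333,253). Next I'll fit the rest more precisely.

```bash
python3 - <<'E'
from h import *
from scipy.optimize import minimize
im=cv2.imread('pics/top_raw.png')[222:264,222:306]
cv2.imwrite('pics/pin_crop.png',cv2.resize(im,(800,400),interpolation=cv2.INTER_CUBIC))
for n in('top','side'):
    w=np.load(n+'.npy').reshape(-1,3); o=np.array([.604,-.002]); yaw=np.radians(104)
    for it in range(6):
        d=np.array([np.cos(yaw),np.sin(yaw)]); nn=np.array([-d[1],d[0]])
        q=(w[:,:2]-o); x=q@d; y=q@nn
        # edges by bins: middle of wall cross section
        m=(abs(y)<.036)&(w[:,2]>.005)&(w[:,2]<.030)&(x>-.14)&(x<.055)
        xs=[];ys=[]
        for a in np.arange(-.13,.05,.01):
            k=m&(x>=a)&(x<a+.01)
            if k.sum()>8: xs.append(a+.005); ys.append((np.percentile(y[k],3)+np.percentile(y[k],97))/2)
        f=np.polyfit(xs,ys,1); yaw+=f[0]; o=o+nn*f[1]
    d=np.array([np.cos(yaw),np.sin(yaw)]); nn=np.array([-d[1],d[0]]); q=w[:,:2]-o; x=q@d;y=q@nn
    e0=np.percentile(x[(abs(y)<.025)&(w[:,2]>.005)&(x<-.1)&(x>-.17)],1)
    s=(abs(y)<.03)&(w[:,2]>.045)&(x>.03)&(x<.09); b=(abs(y)<.02)&(w[:,2]>.045)&(x>.09)&(x<.18)
    print(n,np.round(o,4),np.degrees(yaw),'end',e0,'strap',np.percentile(x[s],[3,97]),np.median(w[s,2]),'ymid',np.percentile(y[s],[3,97]),'block',np.percentile(x[b],[3,97]),'end far',np.percentile(x[(abs(y)<.025)&(w[:,2]>.005)&(x>.1)&(x<.2)],99))
    # gap edges
    k=(abs(y)<.02)&(x>-.13)&(x<.05)
    print([ (round(a,3),round(float(np.nanmedian(w[k&(x>=a)&(x<a+.01)&(abs(y)>.01),2])),4)) for a in np.arange(-.13,.02,.01)])
E
```

```text
top [ 0.6011 -0.0027] 103.79935741567589 end -0.16340747132690622 strap [0.05331656 0.06429881] 0.05870517779867368 ymid [-0.02713734  0.02521334] block [0.11109486 0.12649538] end far 0.195767981776704
[(np.float64(-0.13), 0.0234), (np.float64(-0.12), 0.0234), (np.float64(-0.11), 0.0223), (np.float64(-0.1), 0.0217), (np.float64(-0.09), 0.0106), (np.float64(-0.08), 0.0079), (np.float64(-0.07), 0.0078), (np.float64(-0.06), 0.0083), (np.float64(-0.05), 0.0076), (np.float64(-0.04), 0.008), (np.float64(-0.03), 0.0085), (np.float64(-0.02), 0.0201), (np.float64(-0.01), 0.0227), (np.float64(-0.0), 0.0234), (np.float64(0.01), 0.0225)]
side [ 0.6031 -0.0022] 104.19012588097166 end -0.14295338017896145 strap [0.05287181 0.06441193] 0.05748749403577136 ymid [-0.02891263  0.02543377] block [0.11147034 0.12678863] end far 0.14105907860598593
[(np.float64(-0.13), 0.0229), (np.float64(-0.12), 0.0234), (np.float64(-0.11), 0.0236), (np.float64(-0.1), 0.0227), (np.float64(-0.09), 0.0122), (np.float64(-0.08), 0.0079), (np.float64(-0.07), 0.0082), (np.float64(-0.06), 0.0088), (np.float64(-0.05), 0.0085), (np.float64(-0.04), 0.008), (np.float64(-0.03), 0.0092), (np.float64(-0.02), 0.0222), (np.float64(-0.01), 0.0228), (np.float64(-0.0), 0.0232), (np.float64(0.01), 0.0227)]
```

View pics/pin_crop.png

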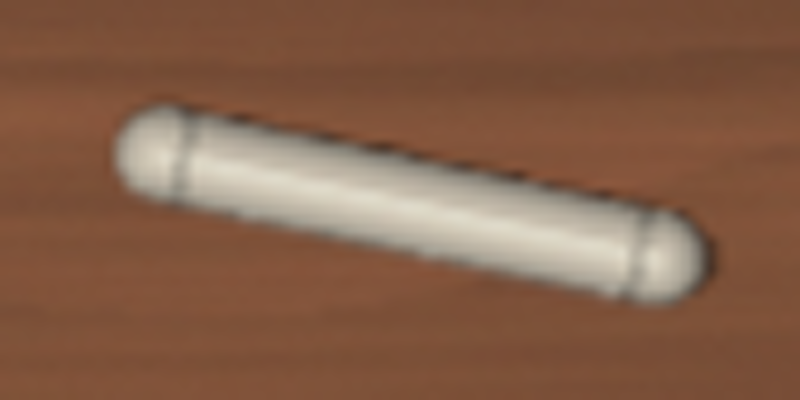

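The enlarged crop shows plain grey steel with hemispherical ends, so this is the pin. Next I'll write a helper that turns targets into move units.

```bash
cat >> h.py <<'E'
def rel(p0,y0,p1,y1):
    "commanded pose (tool down, yaw) -> travel and dr shares"
    A=R.from_euler('xyz',[180,0,y0],degrees=True); B=R.from_euler('xyz',[180,0,y1],degrees=True)
    print('travel',np.round(A.inv().apply(np.subtract(p1,p0))/.5,4),'dr',np.round((A.inv()*B).as_rotvec()/(2*np.pi),4))
E
python3 - <<'E'
from h import *
rel([.165,.655,.227],-14.14,[.47,.25,.2],-102.7)
rel([.47,.25,.2],-102.7,[.421,-.041,.1],-102.7)
E
```

```text
travel [0.7894 0.6364 0.054 ] dr [ 0.    -0.     0.246]
travel [ 0.5893 -0.0323  0.2   ] dr [0. 0. 0.]
```

jog_arm:
  travel:
    - [0.7894, 0.6364, 0.054]
    - [0.7894, 0.6364, 0.054]
    - [0.7894, 0.6364, 0.054]
    - [0.7894, 0.6364, 0.054]
    - [0.7894, 0.6364, 0.054]
    - [0.7894, 0.6364, 0.054]
    - [0.7894, 0.6364, 0.054]
    - [0.7894, 0.6364, 0.054]
    - [0.7894, 0.6364, 0.054]
    - [0.7894, 0.6364, 0.054]
  dr:
    - [0, 0, 0.246]
    - [0, 0, 0.246]
    - [0, 0, 0.246]
    - [0, 0, 0.246]
    - [0, 0, 0.246]
    - [0, 0, 0.246]
    - [0, 0, 0.246]
    - [0, 0, 0.246]
    - [0, 0, 0.246]
    - [0, 0, 0.246]
  claw: [1, 1, 1, 1, 1, 1, 1, 1, 1, 1]
  newtons: 20

```text
time_s: 2.45
tcp_pos: [0.4702, 0.2491, 0.1996]
eef_rot: [-180.0, 0.0, -102.8]
contact_force: [-0.7, 0.9, -0.0]
gripper_width: 0.0878
gripper_force: 0.0
```

jog_arm:
  travel:
    - [0.5893, -0.0323, 0.2]
    - [0.5893, -0.0323, 0.2]
    - [0.5893, -0.0323, 0.2]
    - [0.5893, -0.0323, 0.2]
    - [0.5893, -0.0323, 0.2]
    - [0.5893, -0.0323, 0.2]
    - [0.5893, -0.0323, 0.2]
    - [0.5893, -0.0323, 0.2]
    - [0.5893, -0.0323, 0.2]
    - [0.5893, -0.0323, 0.2]
  dr:
    - [0, 0, 0]
    - [0, 0, 0]
    - [0, 0, 0]
    - [0, 0, 0]
    - [0, 0, 0]
    - [0, 0, 0]
    - [0, 0, 0]
    - [0, 0, 0]
    - [0, 0, 0]
    - [0, 0, 0]
  claw: [1, 1, 1, 1, 1, 1, 1, 1, 1, 1]

```text
time_s: 3.7
tcp_pos: [0.4212, -0.0407, 0.0997]
eef_rot: [-180.0, 0.0, -102.6]
contact_force: [-0.1, -0.4, -0.2]
gripper_width: 0.0875
gripper_force: 0.0
```

jog_arm:
  travel:
    - [0, 0, 0.08]
    - [0, 0, 0.15]
    - [0, 0, 0.18]
    - [0, 0, 0.192]
    - [0, 0, 0.192]
    - [0, 0, 0.192]
    - [0, 0, 0.192]
    - [0, 0, 0.192]
    - [0, 0, 0.192]
    - [0, 0, 0.192]
  dr:
    - [0, 0, 0]
    - [0, 0, 0]
    - [0, 0, 0]
    - [0, 0, 0]
    - [0, 0, 0]
    - [0, 0, 0]
    - [0, 0, 0]
    - [0, 0, 0]
    - [0, 0, 0]
    - [0, 0, 0]
  claw: [1, 1, 1, 1, 0.5, 0.4, 0.2, 0.2, 0.2, 0.2]
  newtons: 20

```text
time_s: 4.95
tcp_pos: [0.4209, -0.0415, 0.0036]
eef_rot: [-180.0, 0.0, -102.7]
contact_force: [-0.5, 0.8, 0.0]
gripper_width: 0.033
gripper_force: 0.0
```

jog_arm:
  travel:
    - [0, 0, 0]
    - [0, 0, 0]
    - [0, 0, -0.05]
    - [0, 0, -0.1]
    - [0, 0, -0.15]
    - [0, 0, -0.2]
    - [0, 0, -0.232]
    - [0, 0, -0.232]
    - [0, 0, -0.232]
    - [0, 0, -0.232]
  dr:
    - [0, 0, 0]
    - [0, 0, 0]
    - [0, 0, 0]
    - [0, 0, 0]
    - [0, 0, 0]
    - [0, 0, 0]
    - [0, 0, 0]
    - [0, 0, 0]
    - [0, 0, 0]
    - [0, 0, 0]
  claw: [0.2, 0.2, 0.2, 0.2, 0.2, 0.2, 0.2, 0.2, 0.2, 0.2]
  newtons: 30

```text
time_s: 6.2
tcp_pos: [0.4202, -0.0417, 0.1186]
eef_rot: [179.9, -0.1, -102.7]
contact_force: [0.9, -0.3, -1.7]
gripper_width: 0.029
gripper_force: 30.0
```

```bash
python3 - <<'E'
from h import *
ims=[]
for n in('top','side'):
    c=r.capture(n); w=cloud(c); im=c['pixels'][:,:,::-1].copy(); np.save(n+'2.npy',w)
    ims.append(im)
    for d in r.regions_of('pin',n)[:4]:
        m=d['pixels']; p=w[m]; print(n,round(d['conf'],2),np.round(d['extent']),np.round(np.nanmedian(p,0),3),np.median(c['pixels'][m],0))
cv2.imwrite('pics/held.png',np.hstack([cv2.resize(ims[0][200:290,200:320],(400,300)),cv2.resize(ims[1][140:260,240:400],(400,300))]))
rel([.421,-.041,.12],-102.7,[.6146,-.0525,.12],-76)
E
```

```text
top 0.84 [231. 104. 283. 136.] [ 0.79  -0.03   0.027] [232. 131.  69.]
side 0.81 [163. 158. 218. 193.] [ 0.792 -0.018  0.024] [252. 147.  65.]
side 0.56 [300. 171. 327. 208.] [0.43  0.01  0.142] [193. 176. 160.]
side 0.56 [295. 259. 319. 332.] [0.358 0.211 0.027] [253. 229.  81.]
travel [-0.0627 -0.3828 -0.    ] dr [ 0.      0.     -0.0742]
```

View pics/held.png

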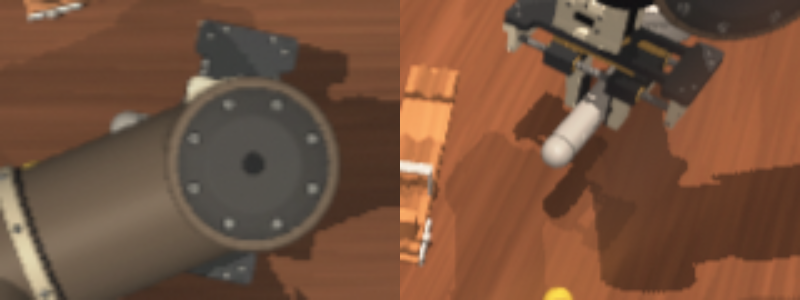

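The pin is held: in the right half its free end sticks out at (560,150). Now I'll carry it over the gap.

jog_arm:
  travel:
    - [-0.0627, -0.3828, 0]
    - [-0.0627, -0.3828, 0]
    - [-0.0627, -0.3828, 0]
    - [-0.0627, -0.3828, 0]
    - [-0.0627, -0.3828, 0]
    - [-0.0627, -0.3828, 0]
    - [-0.0627, -0.3828, 0]
    - [-0.0627, -0.3828, 0]
    - [-0.0627, -0.3828, 0]
    - [-0.0627, -0.3828, 0]
  dr:
    - [0, 0, -0.0742]
    - [0, 0, -0.0742]
    - [0, 0, -0.0742]
    - [0, 0, -0.0742]
    - [0, 0, -0.0742]
    - [0, 0, -0.0742]
    - [0, 0, -0.0742]
    - [0, 0, -0.0742]
    - [0, 0, -0.0742]
    - [0, 0, -0.0742]
  claw: [0.2, 0.2, 0.2, 0.2, 0.2, 0.2, 0.2, 0.2, 0.2, 0.2]

```text
time_s: 7.65
tcp_pos: [0.6145, -0.0529, 0.1197]
eef_rot: [-180.0, 0.0, -76.0]
contact_force: [0.1, 1.1, -2.3]
gripper_width: 0.0297
gripper_force: 30.0
```

```bash
cat > fit.py <<'E'
from h import *
from scipy.optimize import least_squares
d=np.array([np.cos(np.radians(104)),np.sin(np.radians(104))]); nn=np.array([-d[1],d[0]]); O=np.array([.6037,-.0088])
def restxyz(w): q=w[...,:2]-O; return np.stack([q@d,q@nn,w[...,2]],-1)
def fitpin(p,z0,x0=-.045):
    # capsule fit (rest frame): centre xc,yc,zc, yaw, pitch
    def f(v):
        u=np.array([np.cos(v[3])*np.cos(v[4]),np.sin(v[3])*np.cos(v[4]),np.sin(v[4])])
        q=p-v[:3]; t=np.clip(q@u,-.08,.08); return np.linalg.norm(q-t[:,None]*u,axis=1)-.015
    return least_squares(f,[x0,0,z0,0,0],loss='soft_l1',f_scale=.002)
E
python3 - <<'E'
from fit import *
print(r.get_state()['tcp_pos'],r.get_state()['contact_force'])
for n in('top','side'):
    c=r.capture(n); q=restxyz(cloud(c)).reshape(-1,3)
    rgb=c['pixels'].reshape(-1,3).astype(int)
    m=(abs(q[:,1])<.03)&(q[:,2]>.09)&(q[:,2]<.155)&(q[:,0]<.08)&(q[:,0]>-.025)
    p=q[m]; print(n,m.sum())
    if m.sum()>20: s=fitpin(p,.13); print(np.round(s.x[:3]*1000,1),np.degrees(s.x[3:]),np.median(abs(s.fun)))
    cv2.imwrite(f'pics/over_{n}.png',cv2.resize(c['pixels'][130:260,180:340,::-1],(738,600)))
E
```

```text
[ 0.61445361 -0.05292413  0.11974861] [ 0.09601817  1.14951046 -2.30034956]
top 68
[-4.630e+01 -1.000e-01  1.339e+02] [-0.2060349  -0.88986334] 0.0010533129499287058
side 275
[-47.5  -1.3 131.3] [-0.07888454 -0.1270727 ] 0.0006176281874855707
```

View pics/over_side.png

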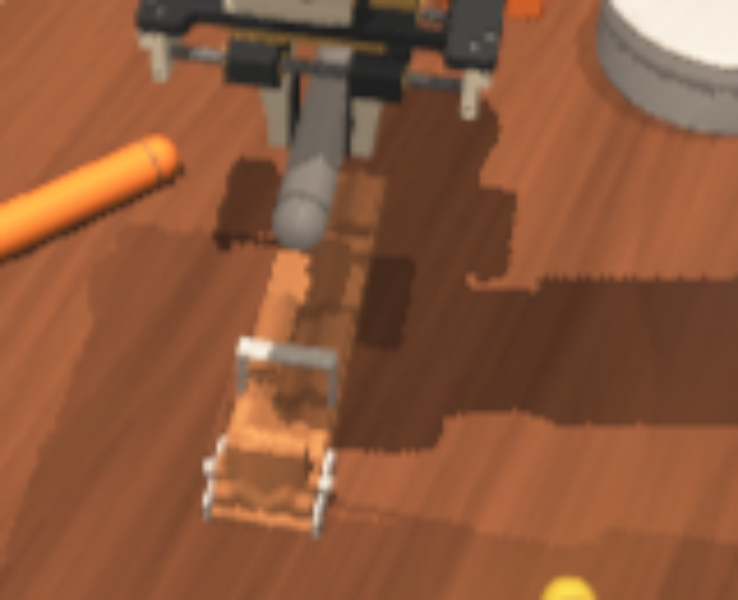

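The pin lines up with the groove and its leading end is about 11 mm behind the strap (side view: pin end at (298,225), strap at (288,355)). Next I'll lower it to just above the groove, then go down slowly.

jog_arm:
  travel:
    - [0, 0, 0.06]
    - [0, 0, 0.12]
    - [0, 0, 0.15]
    - [0, 0, 0.17]
    - [0, 0, 0.18]
    - [0, 0, 0.184]
    - [0, 0, 0.186]
    - [0, 0, 0.188]
    - [0, 0, 0.188]
    - [0, 0, 0.188]
  dr:
    - [0, 0, 0]
    - [0, 0, 0]
    - [0, 0, 0]
    - [0, 0, 0]
    - [0, 0, 0]
    - [0, 0, 0]
    - [0, 0, 0]
    - [0, 0, 0]
    - [0, 0, 0]
    - [0, 0, 0]
  claw: [0.2, 0.2, 0.2, 0.2, 0.2, 0.2, 0.2, 0.2, 0.2, 0.2]

```text
time_s: 9.0
tcp_pos: [0.6146, -0.0529, 0.0257]
eef_rot: [-180.0, -0.0, -76.0]
contact_force: [0.2, 0.8, -3.0]
gripper_width: 0.0292
gripper_force: 30.0
```

jog_arm:
  travel:
    - [0, 0, 0.001]
    - [0, 0, 0.002]
    - [0, 0, 0.003]
    - [0, 0, 0.004]
    - [0, 0, 0.005]
    - [0, 0, 0.006]
    - [0, 0, 0.006]
    - [0, 0, 0.006]
    - [0, 0, 0.006]
    - [0, 0, 0.006]
  dr:
    - [0, 0, 0]
    - [0, 0, 0]
    - [0, 0, 0]
    - [0, 0, 0]
    - [0, 0, 0]
    - [0, 0, 0]
    - [0, 0, 0]
    - [0, 0, 0]
    - [0, 0, 0]
    - [0, 0, 0]
  claw: [0.2, 0.2, 0.2, 0.2, 0.2, 0.2, 0.2, 0.2, 0.2, 0.2]

```text
time_s: 10.25
tcp_pos: [0.6146, -0.0529, 0.0226]
eef_rot: [-180.0, -0.0, -76.0]
contact_force: [0.3, 0.9, -2.1]
gripper_width: 0.0292
gripper_force: 30.0
```

jog_arm:
  travel:
    - [0, 0, 0.0005]
    - [0, 0, 0.001]
    - [0, 0, 0.0015]
    - [0, 0, 0.002]
    - [0, 0, 0.002]
    - [0, 0, 0.002]
    - [0, 0, 0.002]
    - [0, 0, 0.002]
    - [0, 0, 0.002]
    - [0, 0, 0.002]
  dr:
    - [0, 0, 0]
    - [0, 0, 0]
    - [0, 0, 0]
    - [0, 0, 0]
    - [0, 0, 0]
    - [0, 0, 0]
    - [0, 0, 0]
    - [0, 0, 0]
    - [0, 0, 0]
    - [0, 0, 0]
  claw: [0.2, 0.2, 0.2, 0.2, 0.2, 0.2, 0.2, 0.2, 0.2, 0.2]

```text
time_s: 11.5
tcp_pos: [0.6151, -0.0529, 0.022]
eef_rot: [-179.9, -0.0, -76.0]
contact_force: [1.7, 1.0, 6.7]
gripper_width: 0.0288
gripper_force: 30.0
```

```bash
python3 - <<'E'
from fit import *
print(r.get_state()['tcp_pos'],r.get_state()['contact_force'])
c=r.capture('side'); q=restxyz(cloud(c)).reshape(-1,3)
m=(abs(q[:,1])<.02)&(q[:,2]>.030)&(q[:,2]<.055)&(q[:,0]<.055)&(q[:,0]>-.025)
s=fitpin(q[m],.034); print(m.sum(),np.round(s.x[:3]*1000,1),np.degrees(s.x[3:]),np.median(abs(s.fun)))
E
```

```text
[ 0.61514798 -0.0528583   0.0220479 ] [1.66553451 0.99878514 6.73583089]
215 [-47.9  -2.1  33.1] [0.18581076 0.5893747 ] 0.0006592526354484169
```

jog_arm:
  travel:
    - [0, 0, 0]
    - [0, 0, 0]
    - [0, 0, 0]
    - [0, 0, 0]
    - [0, 0, 0]
    - [0, 0, 0]
    - [0, 0, 0]
    - [0, 0, 0]
    - [0, 0, 0]
    - [0, 0, 0]
  dr:
    - [0, 0, 0]
    - [0, 0, 0]
    - [0, 0, 0]
    - [0, 0, 0]
    - [0, 0, 0]
    - [0, 0, 0]
    - [0, 0, 0]
    - [0, 0, 0]
    - [0, 0, 0]
    - [0, 0, 0]
  claw: [0.2, 0.2, 0.34, 0.36, 0.38, 0.42, 0.48, 0.55, 0.6, 0.6]
  newtons: 4

```text
time_s: 12.8
tcp_pos: [0.6144, -0.0529, 0.0215]
eef_rot: [180.0, 0.0, -76.0]
contact_force: [0.1, 0.3, -0.0]
gripper_width: 0.0521
gripper_force: 0.0
```

jog_arm:
  travel:
    - [0, 0, 0]
    - [0, 0, -0.02]
    - [0, 0, -0.06]
    - [0, 0, -0.12]
    - [0, 0, -0.17]
    - [0, 0, -0.17]
    - [0, 0, -0.17]
    - [0, 0, -0.17]
    - [0, 0, -0.17]
    - [0, 0, -0.17]
  dr:
    - [0, 0, 0]
    - [0, 0, 0]
    - [0, 0, 0]
    - [0, 0, 0]
    - [0, 0, 0]
    - [0, 0, 0]
    - [0, 0, 0]
    - [0, 0, 0]
    - [0, 0, 0]
    - [0, 0, 0]
  claw: [0.6, 0.6, 0.6, 0.6, 0.6, 0, 0, 0, 0, 0]
  newtons: 20

```text
time_s: 14.05
tcp_pos: [0.6143, -0.053, 0.1061]
eef_rot: [180.0, 0.0, -76.0]
contact_force: [-0.7, -0.5, 0.2]
gripper_width: 0.0081
gripper_force: 0.0
```

```bash
python3 - <<'E'
from fit import *
print(r.get_state()['tcp_pos'],r.get_state()['contact_force'])
for n in('top','side'):
    c=r.capture(n); q=restxyz(cloud(c)).reshape(-1,3)
    m=(abs(q[:,1])<.02)&(q[:,2]>.034)&(q[:,2]<.055)&(q[:,0]<.055)&(q[:,0]>-.15)
    s=fitpin(q[m],.034); print(m.sum(),np.round(s.x[:3]*1000,1),np.degrees(s.x[3:]),np.median(abs(s.fun)))
E
```

```text
[ 0.614314   -0.05299045  0.1060774 ] [-0.69512292 -0.50679783  0.2056375 ]
155 [-46.   -0.7  34.8] [ 0.00772438 -0.88138018] 0.0012951349058734456
416 [-47.4  -2.3  33.5] [-0.17743856 -0.00603872] 0.0006129321403436239
```

The pin is laid in the groove. Next, the closed fingers go behind the trailing end.

jog_arm:
  travel:
    - [0.12, -0.003, 0]
    - [0.24, -0.003, 0]
    - [0.24, -0.003, 0]
    - [0.24, -0.003, 0]
    - [0.24, -0.003, 0.06]
    - [0.24, -0.003, 0.12]
    - [0.24, -0.003, 0.15]
    - [0.24, -0.003, 0.156]
    - [0.24, -0.003, 0.156]
    - [0.24, -0.003, 0.156]
  dr:
    - [0, 0, 0]
    - [0, 0, 0]
    - [0, 0, 0]
    - [0, 0, 0]
    - [0, 0, 0]
    - [0, 0, 0]
    - [0, 0, 0]
    - [0, 0, 0]
    - [0, 0, 0]
    - [0, 0, 0]
  claw: [0, 0, 0, 0, 0, 0, 0, 0, 0, 0]

```text
time_s: 15.4
tcp_pos: [0.6458, -0.1689, 0.0298]
eef_rot: [-179.9, -0.0, -76.0]
contact_force: [0.1, 0.3, -0.2]
gripper_width: 0.0002
gripper_force: 0.0
```

```bash
cat > st.py <<'E'
from fit import *
import sys
F=[];P=[]
for i in range(2):
    if i or len(sys.argv)>1:
        c=r.capture('side')
    s=r.get_state();F.append(s['contact_force']);P.append(s['tcp_pos'])
f=np.mean(F,0); p=np.mean(P,0); print('F along',f[:2]@d,'across',f[:2]@nn,'z',f[2],'tcp rest',np.round(restxyz(p)*1000,2),s['gripper_width'],s['time_s'])
q=restxyz(cloud(c)).reshape(-1,3)
m=(abs(q[:,1])<.02)&(q[:,2]>.036)&(q[:,2]<.052)&(q[:,0]<.055)&(q[:,0]>-.13)
s=fitpin(q[m],.034); print(m.sum(),np.round(s.x[:3]*1000,1),np.degrees(s.x[3:]),np.median(abs(s.fun)))
E
python3 st.py
```

```text
F along 0.05092068004436829 across 0.19941354599407862 z 0.27907373503968824 tcp rest [-165.59   -2.05   29.75] 0.00040796802603737265 15.45
460 [-47.   -2.2  33.4] [-0.08798144  0.0021879 ] 0.0006790803743038859
```

jog_arm:
  travel:
    - [-0.012, 0, 0]
    - [-0.024, 0, 0]
    - [-0.036, 0, 0]
    - [-0.052, 0, 0]
    - [-0.07, 0, 0]
    - [-0.088, 0, 0]
    - [-0.106, 0, 0]
    - [-0.122, 0, 0]
    - [-0.134, 0, 0]
    - [-0.14, 0, 0]
  dr:
    - [0, 0, 0]
    - [0, 0, 0]
    - [0, 0, 0]
    - [0, 0, 0]
    - [0, 0, 0]
    - [0, 0, 0]
    - [0, 0, 0]
    - [0, 0, 0]
    - [0, 0, 0]
    - [0, 0, 0]
  claw: [0, 0, 0, 0, 0, 0, 0, 0, 0, 0]

```text
time_s: 16.7
tcp_pos: [0.628, -0.1007, 0.0285]
eef_rot: [180.0, 0.0, -76.0]
contact_force: [1.0, -1.3, -0.3]
gripper_width: 0.0003
gripper_force: 1.2
```

```bash
python3 st.py
```

```text
F along -1.510494204546849 across -0.21182920592009324 z 0.0423172167670173 tcp rest [-94.93  -1.34  28.55] 0.0006110165326438386 16.75
381 [-21.5  -2.4  33.4] [-0.52117991 -0.05809377] 0.0007584253162867816
```

jog_arm:
  travel:
    - [-0.002, 0, 0]
    - [-0.004, 0, 0]
    - [-0.006, 0, 0]
    - [-0.008, 0, 0]
    - [-0.01, 0, 0]
    - [-0.012, 0, 0]
    - [-0.014, 0, 0]
    - [-0.014, 0, 0]
    - [-0.014, 0, 0]
    - [-0.014, 0, 0]
  dr:
    - [0, 0, 0]
    - [0, 0, 0]
    - [0, 0, 0]
    - [0, 0, 0]
    - [0, 0, 0]
    - [0, 0, 0]
    - [0, 0, 0]
    - [0, 0, 0]
    - [0, 0, 0]
    - [0, 0, 0]
  claw: [0, 0, 0, 0, 0, 0, 0, 0, 0, 0]

```text
time_s: 18.0
tcp_pos: [0.6263, -0.0943, 0.0285]
eef_rot: [180.0, 0.0, -76.0]
contact_force: [1.4, -1.0, -0.0]
gripper_width: 0.0002
gripper_force: 0.7
```

```bash
python3 - <<'E'
from fit import *
c=r.capture('side'); s=r.get_state(); f=s['contact_force']; print('F',f[:2]@d,'tcp',restxyz(s['tcp_pos'])*1000)
w=restxyz(cloud(c)); q=w.reshape(-1,3)
m=(abs(q[:,1])<.02)&(q[:,2]>.036)&(q[:,2]<.052)&(((q[:,0]<.05)&(q[:,0]>-.06))|((q[:,0]>.078)&(q[:,0]<.112)))
k=fitpin(q[m],.034,.017); print(m.sum(),np.round(k.x[:3]*1000,1),np.median(abs(k.fun)))
b=(abs(q[:,1]+.001)<.02)&(q[:,2]>.051)&(q[:,0]>.1)&(q[:,0]<.15); print('block top x',np.percentile(q[b,0],[0,3,50,97,100])*1000,b.sum())
cv2.imwrite('pics/near.png',cv2.resize(c['pixels'][190:250,215:275,::-1],(600,600),interpolation=cv2.INTER_CUBIC))
E
```

```text
F -0.9084453456475501 tcp [-88.38374901  -1.32439054  28.56218663]
412 [16.4 -2.4 33.5] 0.0006914391816467171
block top x [100.01866018 107.52238947 137.03512689 149.60999154 149.97290813] 585
```

View pics/near.png

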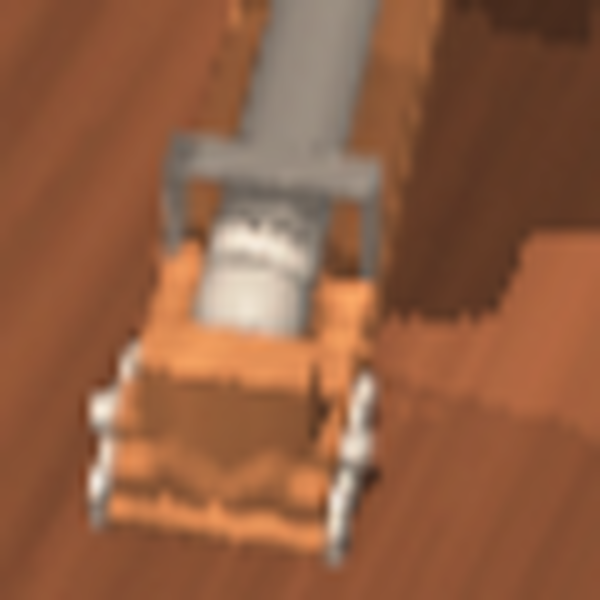

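The pin is under the strap with its end close to the block (block top edge at row 330, strap at row 155). The gap is about 5.5 mm, so I'll go on in small steps.

jog_arm:
  travel:
    - [-0.0008, 0, 0]
    - [-0.0016, 0, 0]
    - [-0.0024, 0, 0]
    - [-0.0032, 0, 0]
    - [-0.004, 0, 0]
    - [-0.0048, 0, 0]
    - [-0.0054, 0, 0]
    - [-0.006, 0, 0]
    - [-0.006, 0, 0]
    - [-0.006, 0, 0]
  dr:
    - [0, 0, 0]
    - [0, 0, 0]
    - [0, 0, 0]
    - [0, 0, 0]
    - [0, 0, 0]
    - [0, 0, 0]
    - [0, 0, 0]
    - [0, 0, 0]
    - [0, 0, 0]
    - [0, 0, 0]
  claw: [0, 0, 0, 0, 0, 0, 0, 0, 0, 0]

```text
time_s: 19.3
tcp_pos: [0.6256, -0.0914, 0.0285]
eef_rot: [180.0, 0.0, -76.0]
contact_force: [1.7, -2.4, 0.9]
gripper_width: 0.0005
gripper_force: 1.1
```

```bash
cat > f.py <<'E'
from fit import *
F=[];P=[]
for i in range(4):
    r.capture('side'); s=r.get_state(); F.append(s['contact_force'][:2]@d); P.append(restxyz(s['tcp_pos'])[0]*1000)
print(np.round(F,2),np.round(P,2),s['time_s'])
E
python3 f.py
```

```text
[-2.97 -2.28 -1.94 -1.72] [-85.43 -85.43 -85.44 -85.44] 19.5
```

jog_arm:
  travel:
    - [-0.0002, 0, 0]
    - [-0.0004, 0, 0]
    - [-0.0006, 0, 0]
    - [-0.0008, 0, 0]
    - [-0.001, 0, 0]
    - [-0.0012, 0, 0]
    - [-0.0012, 0, 0]
    - [-0.0012, 0, 0]
    - [-0.0012, 0, 0]
    - [-0.0012, 0, 0]
  dr:
    - [0, 0, 0]
    - [0, 0, 0]
    - [0, 0, 0]
    - [0, 0, 0]
    - [0, 0, 0]
    - [0, 0, 0]
    - [0, 0, 0]
    - [0, 0, 0]
    - [0, 0, 0]
    - [0, 0, 0]
  claw: [0, 0, 0, 0, 0, 0, 0, 0, 0, 0]

```text
time_s: 20.75
tcp_pos: [0.6255, -0.0908, 0.0286]
eef_rot: [-180.0, 0.0, -76.0]
contact_force: [1.9, -1.9, 0.4]
gripper_width: 0.0004
gripper_force: 1.1
```

jog_arm:
  travel:
    - [-0.0002, 0, 0]
    - [-0.0004, 0, 0]
    - [-0.0006, 0, 0]
    - [-0.0008, 0, 0]
    - [-0.001, 0, 0]
    - [-0.001, 0, 0]
    - [-0.001, 0, 0]
    - [-0.001, 0, 0]
    - [-0.001, 0, 0]
    - [-0.001, 0, 0]
  dr:
    - [0, 0, 0]
    - [0, 0, 0]
    - [0, 0, 0]
    - [0, 0, 0]
    - [0, 0, 0]
    - [0, 0, 0]
    - [0, 0, 0]
    - [0, 0, 0]
    - [0, 0, 0]
    - [0, 0, 0]
  claw: [0, 0, 0, 0, 0, 0, 0, 0, 0, 0]

```text
time_s: 22.0
tcp_pos: [0.6254, -0.0903, 0.0286]
eef_rot: [-180.0, 0.0, -76.0]
contact_force: [1.6, -2.5, 0.7]
gripper_width: 0.0005
gripper_force: 1.1
```

jog_arm:
  travel:
    - [-0.0002, 0, 0]
    - [-0.0004, 0, 0]
    - [-0.0006, 0, 0]
    - [-0.0008, 0, 0]
    - [-0.001, 0, 0]
    - [-0.001, 0, 0]
    - [-0.001, 0, 0]
    - [-0.001, 0, 0]
    - [-0.001, 0, 0]
    - [-0.001, 0, 0]
  dr:
    - [0, 0, 0]
    - [0, 0, 0]
    - [0, 0, 0]
    - [0, 0, 0]
    - [0, 0, 0]
    - [0, 0, 0]
    - [0, 0, 0]
    - [0, 0, 0]
    - [0, 0, 0]
    - [0, 0, 0]
  claw: [0, 0, 0, 0, 0, 0, 0, 0, 0, 0]

```text
time_s: 23.25
tcp_pos: [0.6253, -0.0898, 0.0286]
eef_rot: [-180.0, 0.0, -76.0]
contact_force: [1.2, -2.0, 0.3]
gripper_width: 0.0005
gripper_force: 1.1
```

jog_arm:
  travel:
    - [-0.0002, 0, 0]
    - [-0.0004, 0, 0]
    - [-0.0006, 0, 0]
    - [-0.0008, 0, 0]
    - [-0.001, 0, 0]
    - [-0.001, 0, 0]
    - [-0.001, 0, 0]
    - [-0.001, 0, 0]
    - [-0.001, 0, 0]
    - [-0.001, 0, 0]
  dr:
    - [0, 0, 0]
    - [0, 0, 0]
    - [0, 0, 0]
    - [0, 0, 0]
    - [0, 0, 0]
    - [0, 0, 0]
    - [0, 0, 0]
    - [0, 0, 0]
    - [0, 0, 0]
    - [0, 0, 0]
  claw: [0, 0, 0, 0, 0, 0, 0, 0, 0, 0]

```text
time_s: 24.5
tcp_pos: [0.6251, -0.0894, 0.0286]
eef_rot: [180.0, -0.0, -76.0]
contact_force: [1.7, -2.3, 1.1]
gripper_width: 0.0005
gripper_force: 1.1
```

jog_arm:
  travel:
    - [-0.0002, 0, 0]
    - [-0.0004, 0, 0]
    - [-0.0006, 0, 0]
    - [-0.0008, 0, 0]
    - [-0.001, 0, 0]
    - [-0.001, 0, 0]
    - [-0.001, 0, 0]
    - [-0.001, 0, 0]
    - [-0.001, 0, 0]
    - [-0.001, 0, 0]
  dr:
    - [0, 0, 0]
    - [0, 0, 0]
    - [0, 0, 0]
    - [0, 0, 0]
    - [0, 0, 0]
    - [0, 0, 0]
    - [0, 0, 0]
    - [0, 0, 0]
    - [0, 0, 0]
    - [0, 0, 0]
  claw: [0, 0, 0, 0, 0, 0, 0, 0, 0, 0]

```text
time_s: 25.75
tcp_pos: [0.625, -0.0889, 0.0286]
eef_rot: [-180.0, -0.0, -76.0]
contact_force: [1.9, -3.6, 0.0]
gripper_width: 0.0007
gripper_force: 2.0
```

The force is rising, so this is probably first contact. I'll take finer steps.

jog_arm:
  travel:
    - [-0.0002, 0, 0]
    - [-0.0004, 0, 0]
    - [-0.0004, 0, 0]
    - [-0.0004, 0, 0]
    - [-0.0004, 0, 0]
    - [-0.0004, 0, 0]
    - [-0.0004, 0, 0]
    - [-0.0004, 0, 0]
    - [-0.0004, 0, 0]
    - [-0.0004, 0, 0]
  dr:
    - [0, 0, 0]
    - [0, 0, 0]
    - [0, 0, 0]
    - [0, 0, 0]
    - [0, 0, 0]
    - [0, 0, 0]
    - [0, 0, 0]
    - [0, 0, 0]
    - [0, 0, 0]
    - [0, 0, 0]
  claw: [0, 0, 0, 0, 0, 0, 0, 0, 0, 0]

```text
time_s: 27.0
tcp_pos: [0.625, -0.0888, 0.0286]
eef_rot: [-180.0, -0.0, -76.0]
contact_force: [3.3, -4.2, -0.2]
gripper_width: 0.0007
gripper_force: 2.4
```

```bash
python3 f.py
```

```text
[-4.73 -5.53 -5.52 -6.04] [-82.78 -82.77 -82.79 -82.79] 27.2
```

jog_arm:
  travel:
    - [-0.0002, 0, 0]
    - [-0.0005, 0, 0]
    - [-0.0005, 0, 0]
    - [-0.0005, 0, 0]
    - [-0.0005, 0, 0]
    - [-0.0005, 0, 0]
    - [-0.0005, 0, 0]
    - [-0.0005, 0, 0]
    - [-0.0005, 0, 0]
    - [-0.0005, 0, 0]
  dr:
    - [0, 0, 0]
    - [0, 0, 0]
    - [0, 0, 0]
    - [0, 0, 0]
    - [0, 0, 0]
    - [0, 0, 0]
    - [0, 0, 0]
    - [0, 0, 0]
    - [0, 0, 0]
    - [0, 0, 0]
  claw: [0, 0, 0, 0, 0, 0, 0, 0, 0, 0]

```text
time_s: 28.45
tcp_pos: [0.625, -0.0887, 0.0286]
eef_rot: [-180.0, -0.0, -76.0]
contact_force: [2.0, -4.9, 0.6]
gripper_width: 0.0006
gripper_force: 2.7
```

```bash
python3 f.py
```

```text
[-5.37 -6.38 -7.15 -6.66] [-82.7  -82.67 -82.67 -82.67] 28.65
```

jog_arm:
  travel:
    - [0, 0, 0]
    - [0, 0, 0]
    - [0, 0, 0]
    - [0, 0, 0]
    - [0, 0, 0]
    - [0, 0, 0]
    - [0.001, 0, 0]
    - [0.004, 0, 0]
    - [0.012, 0, 0]
    - [0.03, 0, 0]
  dr:
    - [0, 0, 0]
    - [0, 0, 0]
    - [0, 0, 0]
    - [0, 0, 0]
    - [0, 0, 0]
    - [0, 0, 0]
    - [0, 0, 0]
    - [0, 0, 0]
    - [0, 0, 0]
    - [0, 0, 0]
  claw: [0, 0, 0, 0, 0, 0, 0, 0, 0, 0]

```text
time_s: 29.9
tcp_pos: [0.6283, -0.1029, 0.0284]
eef_rot: [180.0, 0.0, -76.0]
contact_force: [0.4, -0.2, -0.9]
gripper_width: 0.0004
gripper_force: 0.0
```

jog_arm:
  travel:
    - [0.02, 0, 0]
    - [0.04, 0, 0]
    - [0.06, 0, -0.04]
    - [0.08, 0, -0.1]
    - [0.1, 0, -0.16]
    - [0.1, 0, -0.2]
    - [0.1, 0, -0.2]
    - [0.1, 0, -0.2]
    - [0.1, 0, -0.2]
    - [0.1, 0, -0.2]
  dr:
    - [0, 0, 0]
    - [0, 0, 0]
    - [0, 0, 0]
    - [0, 0, 0]
    - [0, 0, 0]
    - [0, 0, 0]
    - [0, 0, 0]
    - [0, 0, 0]
    - [0, 0, 0]
    - [0, 0, 0]
  claw: [0, 0, 0, 0, 0, 0, 0, 0, 0, 0]

```text
time_s: 31.15
tcp_pos: [0.6403, -0.1514, 0.1277]
eef_rot: [179.9, 0.0, -76.0]
contact_force: [-0.2, -0.2, -0.1]
gripper_width: 0.0
gripper_force: 0.0
```

```bash
python3 - <<'E'
from fit import *
c=r.capture('side'); s=r.get_state(); print('F',s['contact_force'],s['time_s'],s['tcp_pos'])
q=restxyz(cloud(c)).reshape(-1,3)
m=(abs(q[:,1])<.02)&(q[:,2]>.036)&(q[:,2]<.052)&(((q[:,0]<.05)&(q[:,0]>-.09))|((q[:,0]>.078)&(q[:,0]<.112)))
k=fitpin(q[m],.034,.017); print(m.sum(),np.round(k.x[:3]*1000,1),np.degrees(k.x[3:]),np.median(abs(k.fun)))
E
```

```text
F [-0.18168899 -0.69157809 -0.92002491] 31.2 [ 0.6404005  -0.15143747  0.1278851 ]
416 [23.2 -2.4 33.3] [-0.34834075 -0.08298147] 0.0006591196778318511
```

jog_arm:
  travel:
    - [0, 0, 0]
    - [0, 0, 0]
    - [0, 0, 0]
    - [0, 0, 0]
    - [0, 0, 0]
    - [0, 0, 0]
    - [0, 0, 0]
    - [0, 0, 0]
    - [0, 0, 0]
    - [0, 0, 0]
  dr:
    - [0, 0, 0]
    - [0, 0, 0]
    - [0, 0, 0]
    - [0, 0, 0]
    - [0, 0, 0]
    - [0, 0, 0]
    - [0, 0, 0]
    - [0, 0, 0]
    - [0, 0, 0]
    - [0, 0, 0]
  claw: [0.4, 0.4, 0.4, 0.4, 0.4, 0.4, 0.4, 0.4, 0.4, 0.4]

```text
time_s: 32.45
tcp_pos: [0.6406, -0.1515, 0.1286]
eef_rot: [180.0, -0.0, -76.0]
contact_force: [-0.5, 0.1, 0.3]
gripper_width: 0.0351
gripper_force: 0.0
```

```bash
python3 -c "
from plant import r
print(r.close_job())"
```

```text
the job is handed in; nothing more can be done
None
```

I laid the steel pin in the groove, pushed it under the strap and pressed it against the end block with about 4 N (estimated) for over a second. I then let go and handed the job in at about 32 s; no verdict came back.

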